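# Seat the core cone on the unwinder and wedge the label roll tight

## Robot

A 7-joint arm with a two-finger parallel gripper is mounted at the origin on a cart in front of the work surface, level with it; the furniture and walls round the work are solid. World frame = base frame: x ahead of the robot, y to its left, z up, the work surface at z = 0. Lengths are in m, angles in rad, forces in N, time in s.
With the tool pointing down it reaches from about 0.425 to 0.875 m from the base axis. Payload 4.7 kg.
Tool frame: the origin (TCP) lies at the very end of the fingers, on their centre line; the grasp point (between the pads) lies 19 mm behind it; z points along the fingers, y is the line along which they close (so a half turn about z gives the same grasp; the last joint's range is limited). The gripper opens to 87 mm and grips with 3 to 60 N. Pads are 19 mm wide; open, the fingers measure 117 mm over their backs; the gripper's body (75 mm by 190 mm) begins 51 mm behind the grasp point.
Start: joints at [1.137, 0.321, -0.07, 1.45, 0.023, 1.371, -0.057], TCP at [0.281, -0.586, 0.223] pointing down, gripper open.
Joint ranges: [-2.86, 2.86], [-0.3, 2.09], [-1.38, 1.24], [0.06, 2.45], [-1.56, 4.7], [0.09, 2.05], [-2.69, 2.69]. Speed limits (rad/s): [2.57, 2.57, 3.14, 3.14, 3.14, 3.14, 3.14].

## Interface

Orientations are given as a rotation vector (axis times angle).
In Python, from bench import ctrl, get_image, job gives the robot as it stands.
- The arm moves only by the shell command python3 -m crank 'ROWS' [FORCE]. ROWS is JSON, a list that holds one entry, the list of rows, each a list of 5 numbers: the shift along the tool's x, y, z in mm, then the turn about the tool's z in rad, then the closure, from -1 (fully open) to 1 (shut), so that 0 is half open. A call has 1 to 10 rows; each row shifts and turns the commanded pose from where the row before left it, along the tool's axes as they then stand; what a row does not reach is not made up. A row lasts 1/12 s, in which the tool goes at most 41.7 mm and 7.16 degrees, less where a joint would pass 70% of its speed; a pose out of reach is approached as far as the arm can. A call with a gripper value outside its range is refused whole. The fingers move at their own pace and stop on an object; FORCE is the grip in N (left out, the last holds). Time passes only in rows, so rows that do not move let the fingers close. It gives the time, the measured TCP pose, the force, the opening and the grip force at its end, in the units of the state.
- ctrl.get_state(): the state, without advancing time (a new reading comes with each control period).
- get_image(name): name is "scene" or "top" or "wrist"; returns a dict with "pixels" (420x560x3 uint8, red, green, blue), "fx", "fy", "cx", "cy" (pixels), "k1" (the pictures are not rectified: a ray, as slopes to the right and down, at radius r is drawn at 1 + k1 r^2 times it, then the intrinsics apply), "T" (4x4, takes a point from camera to world coordinates); the wrist camera has in their place "T_tool_cam" (4x4, takes a point from camera to tool coordinates, whose origin is the TCP and whose axes are the flange's). Camera axes: x right, y down, z forward; pixel columns grow to the right and rows downward; lengths in m; the calibration is good to about 2 mm. A picture is of the moment at which its call begins: read the wrist's pose just before it. There is no depth.
- job.close_job(): hands the job in; it is judged then, once.
The state is a dict: "time": time; "joint_positions": joint angles; "qd": joint speeds; "joint_torque": joint torques, N m; "position": TCP position; "tool_rot": TCP orientation; "ft_force": force on the tool from outside, world axes, zero at the start; "torque": the same for the moment, N m; "grip_width": opening from 0.0 (shut) to 1.0 (fully open); "grip_force": force on a finger pad.
Only numpy, scipy, OpenCV 4.12 (cv2) and the standard library are available. Lean on these libraries where they do the work, as an engineer would, in place of code of your own. Each camera call takes 0.05 s, during which the arm holds its last target. There are 200 camera calls.

## Task

The new label roll sits off-centre on the unwinder, so the blue core cone has hung up near the top of the spindle. Press the cone down the spindle until its flange lies flat on the roll and the roll is centred, then push the steel forked wedge in under the spindle's head until it jams and holds the roll tight. Let go of everything and leave the other things on the table where they are.

Things in the scene. Friction and masses are not known exactly. Their poses are not given: they have to be found in the camera images.
- unwinder: Bench label unwinder, fixed on the table: steel plate 150 x 215 mm, on it a dark support disc 112 mm across whose top is 20 mm above the table, and an upright aluminium spindle, 29 mm thick, top 101 mm above the table. Two white guide rollers, 80 mm high, stand 112 mm from the spindle on the unwinder's -y side, 60 mm apart. Origin on the spindle's axis at table height, z up.
- spindle_head (a point): Point on the spindle's axis at the underside of its head, 93 mm above the table. The head is 29 mm across and 8 mm high; below it a neck 16 mm thick runs down to 84 mm above the table, then the spindle is 29 mm thick again.
- label_roll: Roll of white labels lying flat on the support disc round the spindle: 128 mm across, 60 mm high (top 80 mm above the table), card core with a 56 mm bore, about 0.8 kg. It starts 5 to 8 mm off the spindle's axis and can be shifted sideways on the disc. Origin at the centre of its underside, z up.
- core_cone: Blue plastic core cone, a loose, slippery ring on the spindle (bore 31 mm): round flange 124 mm across, 6 mm thick; below it a taper from 55 mm across at the flange to 39 mm, 20 mm lower, then an 18 mm sleeve. The taper hangs on the rim of the off-centre core, so the flange starts about 10 to 15 mm above the roll. Origin on its axis at the flange's underside, z up, +x the way the wedge is driven.
- cone_top (a point): Centre of the flange's flat top, 86 mm above the table when seated. An even push of about 5 to 20 N on both sides of the spindle centres the roll and seats the cone. Two guide ribs, 7 mm high, lie on the top 21 to 25 mm either side of the cone's x axis, from 18 to 50 mm on its -x side, with the wedge between them; the rest of the top is free to press on.
- wedge: Steel forked wedge, 50 x 38 mm, 70 g, loose and flat on the cone's flange. The top rises from 4 mm at the tips (+x) to 11 mm at the heel (-x). The fork's slot, 20 mm wide and 32 mm deep, passes the spindle's neck; its arms go under the head once the cone is down. Origin at the middle of the underside, z up; it starts 43 mm from the spindle's axis, heel roughly towards the robot.
- wedge_heel (a point): Middle of the outer face of the wedge's upright heel plate (38 mm wide, 19 mm high), 25 mm behind the wedge's origin and 10 mm above its underside. Pushed here along the wedge's +x it meets the head when its origin is about 12 mm from the axis, jams tight within the next 2 to 4 mm at 6 to 15 N of push, and then stays by friction.
- tub: Small round white tub, 70 mm across, 45 mm high, behind and left of the unwinder; a bystander. Origin at the centre of its underside.
- pen: Marker pen lying behind and right of the unwinder, 17 x 140 mm; a bystander. Origin at the centre of its underside.

How it is judged:
On the way, in this order (a step that is already met when the one before it is completed fails the run):
1. the core cone is down: its flange lies flat on the roll and the roll is centred on the spindle (height (world z) of core_cone below 0.082 m and angle between core_cone's own z axis and vertical below 0.03 rad and horizontal distance between label_roll and unwinder below 0.0035 m), for 0.2 s.
2. the wedge is under the spindle's head and presses the cone on the roll (horizontal distance between wedge and unwinder below 0.022 m and contact force between wedge and unwinder above 3 N and contact force between core_cone and label_roll above 5 N), for 0.2 s.
At the end, for the whole second after the job is handed in: The cone lies flat on the roll (within 2 mm and 0.03 rad); the roll lies on its disc within 3.5 mm of the spindle's axis; the wedge's middle is within 22 mm of the axis; it presses the spindle with over 3 N and the cone presses the roll with over 5 N; wedge and cone are at rest (all of step 1 and all of step 2 and height (world z) of label_roll below 0.023 m and angle between label_roll's own z axis and vertical below 0.03 rad and linear speed of each of wedge, core_cone below 0.01 m/s); the robot touches nothing.
It fails at once if a bystander (tub or pen) is shoved more than 30 mm (distance of any of tub, pen from where it was at the start of the episode above 0.03 m).
It also fails if it takes over 38 s, if anything falls off the work surface, if the arm or the gripper's body presses on something with over 40 N, if the wrist force passes 120 N, or if a joint passes its speed limit or range.

## Working session

There is one attempt and no reset: what is moved stays moved. The work goes in short steps, Python scripts to look and compute and a shell command to move; the robot and the scene stay as the last step left them, time stands still between calls to the robot, and variables do not carry over. Pictures are saved under pics/ and viewed, at most 10 in all, crops included, and the job is handed in when it is done.

```bash
ls; mkdir -p pics; cat > h.py <<'E'
import numpy as np, cv2
from scipy.spatial.transform import Rotation as R
from bench import ctrl, get_image, job
def cam(name):
    s=ctrl.get_state(); im=get_image(name)
    if name=='wrist':
        T=np.eye(4);T[:3,:3]=R.from_rotvec(s['tool_rot']).as_matrix();T[:3,3]=s['position'];T=T@np.array(im['T_tool_cam'])
    else: T=np.array(im['T'])
    im['W']=T; return im
def K(im): return np.array([[im['fx'],0,im['cx']],[0,im['fy'],im['cy']],[0,0,1.]]),np.array([im['k1'],0,0,0.])
def plane(im,uv,z):
    k,d=K(im); n=cv2.undistortPoints(np.float64(uv).reshape(-1,1,2),k,d)[:,0]
    r=np.c_[n,np.ones(len(n))]@im['W'][:3,:3].T; o=im['W'][:3,3]
    return o+r*((z-o[2])/r[:,2])[:,None]
def proj(im,P):
    k,d=K(im); Ti=np.linalg.inv(im['W']); 
    return cv2.projectPoints(np.float64(P).reshape(-1,1,3),cv2.Rodrigues(Ti[:3,:3])[0],Ti[:3,3],k,d)[0][:,0]
def save(im,f): cv2.imwrite('pics/'+f,cv2.cvtColor(np.uint8(im['pixels']),cv2.COLOR_RGB2BGR))
E
python3 - <<'E'
from h import *
s=ctrl.get_state();print(s)
for n in('scene','top'):
    im=cam(n);save(im,n+'0.png');print(n,im['W'].round(3).tolist(),im['fx'],im['k1'])
a=cv2.imread('pics/scene0.png');b=cv2.imread('pics/top0.png')
cv2.imwrite('pics/both.png',cv2.resize(np.vstack([a,b]),None,fx=.7,fy=.7))
E
```

```text
pics
{'time': 0.0, 'joint_positions': array([ 1.13707673,  0.32184366, -0.07007779,  1.45166356,  0.02261416,
        1.37075934, -0.05689164]), 'qd': array([-2.03520619e-03,  4.87000627e-05,  1.09228701e-03, -2.01664094e-03,
        7.57780191e-04,  5.36013149e-05, -2.56578252e-04]), 'joint_torque': array([-6.21227045e-04, -4.91287494e+01, -4.03957972e-01, -3.12530351e+01,
       -6.37532445e-02,  4.37817222e-02,  1.97196414e-04]), 'position': array([ 0.2811659 , -0.58544812,  0.22145376]), 'tool_rot': array([-3.06138937e+00, -6.97221361e-01,  8.27359954e-04]), 'ft_force': array([-0.63033558,  0.01169704,  0.12240825]), 'torque': array([-0.04286859, -0.01688526,  0.01675411]), 'grip_force': 0.0, 'grip_width': 1.0002600518819706}
scene [[-0.603, -0.463, 0.649, -0.072], [-0.798, 0.365, -0.48, 0.462], [-0.015, -0.808, -0.59, 0.685], [0.0, 0.0, 0.0, 1.0]] 464.6355308403492 -0.1320994852788931
top [[-0.013, -0.991, 0.132, 0.459], [-1.0, 0.011, -0.019, -0.007], [0.018, -0.132, -0.991, 1.075], [0.0, 0.0, 0.0, 1.0]] 482.96568834068336 0.040305672923089224
```

View pics/top0.png

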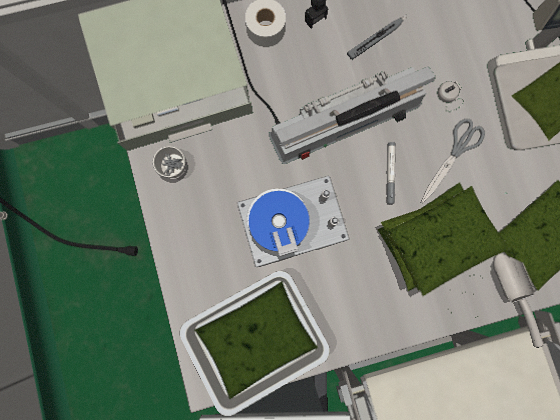

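View pics/scene0.png

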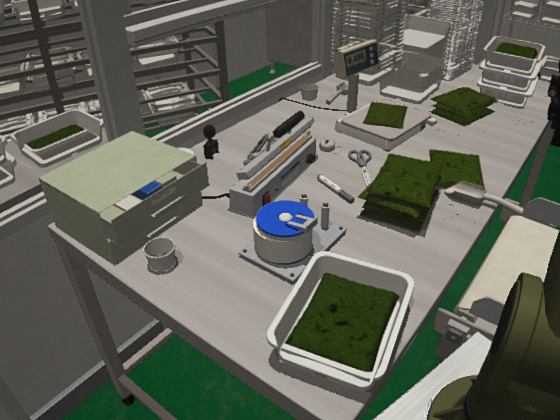

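The top view shows the blue flange with the spindle head at about (279,220), the wedge at (286,238), towards the robot, and the rollers at (325,197) and (334,221). The scene view agrees. Next I'll measure these points.

```bash
python3 - <<'E'
from h import *
for n in('top','scene'):
    im=cam(n);p=np.uint8(im['pixels']);hsv=cv2.cvtColor(p,cv2.COLOR_RGB2HSV)
    m=cv2.inRange(hsv,(100,130,80),(130,255,255))
    nl,l,st,c=cv2.connectedComponentsWithStats(m);
    if n=='scene': st[st[:,1]<195,4]=0   # drop the blue thing in the box
    i=1+np.argmax(st[1:,4]);cnt=cv2.findContours(np.uint8(l==i),0,cv2.CHAIN_APPROX_NONE)[0][0]
    h=cv2.convexHull(cnt)[:,0]
    if n=='top':
        P=plane(im,h,.098)[:,:2]; 
        e=cv2.minEnclosingCircle(np.float32(P)*1000);print(n,'flange circle mm',e)
        print('head',plane(im,[[279,220]],.101)[0],'rollers',plane(im,[[325.5,193],[335,219]],.08).tolist(),'wedge',plane(im,[[286,238]],.105)[0])
        x,y,w,hh=st[i,:4];cr=p[y-20:y+hh+20,x-20:x+w+70];cv2.imwrite('pics/topc.png',cv2.resize(cr[:,:,::-1],None,fx=5,fy=5,interpolation=cv2.INTER_CUBIC));print('crop origin',x-20,y-20,cr.shape)
    else:
        print('scene flange box',st[i], 'circle', cv2.minEnclosingCircle(np.float32(plane(im,h,.098)[:,:2])*1000))
E
```

```text
top flange circle mm ((552.416748046875, -14.07079792022705), 61.50481414794922)
head [ 0.55287209 -0.01539874  0.101     ] rollers [[0.6103668516732067, -0.113321127089854, 0.07999999999999985], [0.5556476061601824, -0.13169297083368903, 0.08000000000000007]] wedge [ 0.51605496 -0.02898705  0.105     ]
crop origin 229 171 (100, 150, 3)
scene flange box [ 256  201   58   35 1301] circle ((549.7991943359375, -10.480341911315918), 62.42011642456055)
```

View pics/topc.png

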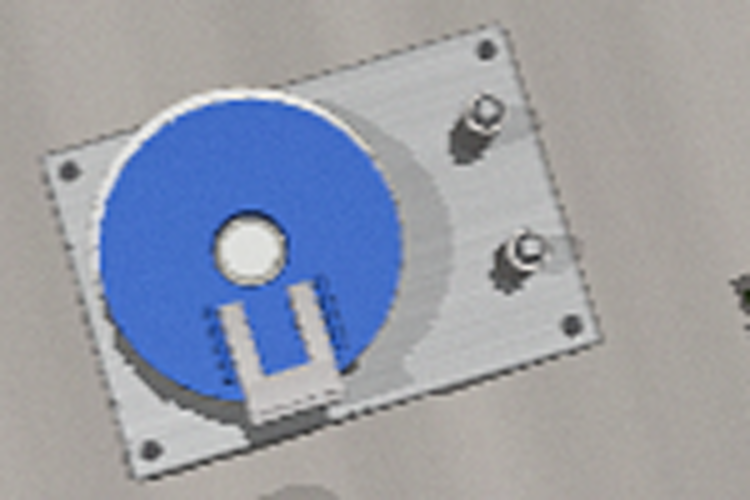

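The crop shows the head at (279.2,220.6) and the wedge and ribs pointing at a yaw of about 17°, which matches the roller line at 18°. The flange centre is near (0.5525,-0.015), and its 61.5 mm radius matches the given size. I'm moving above it now.

```bash
python3 -m crank '[[[30,-24,0,0,-0.5],[30,-24,0,0,-0.5],[30,-24,0,0,-0.5],[30,-24,0,0,-0.5],[30,-24,0,0,-0.5],[30,-24,0,0,-0.5],[30,-24,0,0,-0.5],[30,-24,0,0,-0.5],[30,-24,0,0,-0.5],[30,-24,0,0,-0.5]]]' 20
python3 -m crank '[[[30,-24,0,0,-0.5],[30,-24,0,0,-0.5],[30,-24,0,0,-0.5],[30,-24,0,0,-0.5],[30,-24,0,0,-0.5],[30,-24,0,0,-0.5],[10,-8,0,0,-0.5],[0,0,0,0.1,-0.5],[0,0,0,0.05,-0.5],[0,0,0,0,-0.5]]]'
python3 - <<'E'
from h import *
im=cam('wrist');save(im,'w1.png');s=ctrl.get_state()
print(s['position'],s['ft_force'],R.from_rotvec(s['tool_rot']).as_matrix().round(3).tolist());print(np.array(im['T_tool_cam']).round(3).tolist(),im['fx'])
C=np.array([.5525,-.015,.101]);print(proj(im,[C]))
E
```

```text
time: 1.03
position: [0.4483, -0.2379, 0.2226]
tool_rot: [3.063, 0.697, -0.0]
ft_force: [1.1, -0.5, 0.8]
grip_width: 0.753
grip_force: 0.0
time: 1.87
position: [0.5533, -0.0199, 0.2223]
tool_rot: [-3.107, -0.466, 0.001]
ft_force: [0.2, -0.3, -1.2]
grip_width: 0.751
grip_force: 0.0
[ 0.55326156 -0.02035862  0.22229505] [-0.32684653  0.2319432  -0.16012619] [[0.956, 0.295, -0.0], [0.295, -0.956, -0.0], [-0.0, 0.0, -1.0]]
[[0.001, -0.967, -0.255, 0.07], [1.0, 0.001, -0.0, -0.001], [0.0, -0.255, 0.967, -0.162], [0.0, 0.0, 0.0, 1.0]] 305.1494784425552
[[271.09032202 197.76206591]]
```

View pics/w1.png

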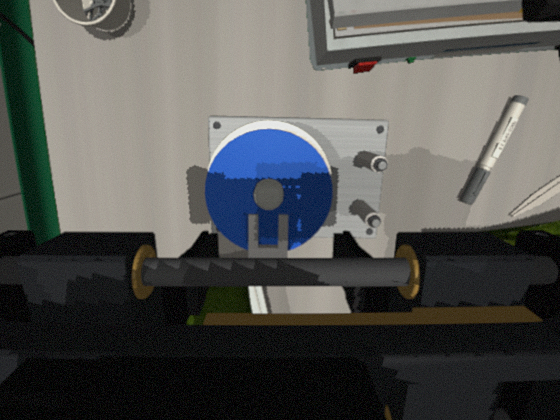

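The wrist view shows the head at about (268,194), and the wedge slot is straight below it, so the yaw is right to about 1°. The head comes out a few pixels from where I predicted it.

```bash
python3 - <<'E'
from h import *
im=cam('wrist');p=np.uint8(im['pixels']);hsv=cv2.cvtColor(p,cv2.COLOR_RGB2HSV)
m=cv2.inRange(hsv,(100,110,40),(130,255,255));m[232:]=0
cnt=max(cv2.findContours(m,0,cv2.CHAIN_APPROX_NONE)[0],key=cv2.contourArea)
P=plane(im,cv2.convexHull(cnt)[:,0],.098)[:,:2];A=np.c_[2*P,np.ones(len(P))]
keep=np.ones(len(P),bool);c=np.linalg.lstsq(A,(P**2).sum(1),rcond=None)[0]
for _ in range(5):
    r=np.linalg.norm(P-c[:2],axis=1);keep=abs(r-np.median(r))<.002;c=np.linalg.lstsq(A[keep],(P[keep]**2).sum(1),rcond=None)[0]
print('flange',c[:2],np.sqrt(c[2]+c[:2]@c[:2]),keep.sum())
# head: grey disc inside the flange
g=cv2.inRange(hsv,(0,0,60),(180,70,255));w=np.zeros_like(g);cv2.circle(w,(268,194),18,255,-1);g&=w;g[209:]=0
u=cv2.minEnclosingCircle(max(cv2.findContours(g,0,2)[0],key=cv2.contourArea));print('head px',u)
H=plane(im,[u[0]],.101)[0];print('head',H,'radius mm',u[1]*1e3*(im['W'][2,3]-.101)/im['fx'])
s=ctrl.get_state();M=R.from_rotvec(s['tool_rot']).as_matrix()
for n,q in(('flange',[*c[:2],.101]),('head',H),('top',[.5525,-.0150,.101])): print(n,'tool shift mm',(M.T@(np.array(q)-s['position'])*1e3).round(1))
E
```

```text
flange [ 0.55433474 -0.01143643] 0.061162037206409336 40
head px ((267.73419189453125, 193.51898193359375), 15.57508373260498)
head [ 0.55546443 -0.01116749  0.101     ] radius mm 14.479547380432187
flange tool shift mm [  3.8  -8.4 121.4]
head tool shift mm [  4.9  -8.3 121.4]
top tool shift mm [  1.   -5.5 121.4]
```

The views agree to about 4 mm, so I'll take their average: a shift of about (3,-7). I'm going down to just above the flange.

```bash
python3 -m crank '[[[3,-7,20,0,-0.5],[0,0,30,0,-0.5],[0,0,30,0,-0.5],[0,0,20,0,-0.5],[0,0,8,0,-0.5],[0,0,0,0,-0.5]]]'
python3 -m crank '[[[0,0,3,0,-0.5],[0,0,3,0,-0.5],[0,0,3,0,-0.5],[0,0,2,0,-0.5],[0,0,0,0,-0.5]]]'
```

```text
time: 2.47
position: [0.5526, -0.0132, 0.1125]
tool_rot: [-3.106, -0.466, 0.006]
ft_force: [-0.4, 0.5, -0.8]
grip_width: 0.751
grip_force: 0.0
time: 2.88
position: [0.5543, -0.0129, 0.1037]
tool_rot: [3.107, 0.466, 0.001]
ft_force: [-0.9, -0.1, -0.4]
grip_width: 0.753
grip_force: 0.0
```

```bash
python3 -m crank '[[[0,0,2,0,-0.5],[0,0,2,0,-0.5],[0,0,2,0,-0.5],[0,0,0,0,-0.5]]]'
python3 -m crank '[[[0,0,2,0,-0.5],[0,0,2,0,-0.5],[0,0,1,0,-0.5],[0,0,0,0,-0.5]]]'
```

```text
time: 3.22
position: [0.5545, -0.0128, 0.0976]
tool_rot: [3.107, 0.466, 0.001]
ft_force: [-0.0, -0.3, 0.3]
grip_width: 0.75
grip_force: 0.4
time: 3.55
position: [0.5549, -0.0127, 0.0929]
tool_rot: [3.107, 0.466, 0.002]
ft_force: [1.3, 0.4, 4.3]
grip_width: 0.755
grip_force: 2.0
```

```bash
python3 -m crank '[[[0,0,2,0,-0.5],[0,0,2,0,-0.5],[0,0,1,0,-0.5],[0,0,0,0,-0.5]]]'
python3 -m crank '[[[0,0,1,0,-0.5],[0,0,1,0,-0.5],[0,0,0,0,-0.5],[0,0,0,0,-0.5]]]'
```

```text
time: 3.88
position: [0.5545, -0.0129, 0.0883]
tool_rot: [3.106, 0.466, 0.001]
ft_force: [-0.5, -0.4, 8.1]
grip_width: 0.749
grip_force: 3.8
time: 4.22
position: [0.5545, -0.0129, 0.0877]
tool_rot: [3.106, 0.466, 0.001]
ft_force: [-4.5, 0.7, 16.1]
grip_width: 0.752
grip_force: 8.1
```

```bash
python3 -m crank '[[[0,0,1,0,-0.5],[0,0,1,0,-0.5],[0,0,0,0,-0.5],[0,0,0,0,-0.5]]]'
python3 - <<'E'
from h import *
im=cam('wrist');save(im,'w2.png')
im=cam('scene');cv2.imwrite('pics/s2.png',cv2.resize(np.uint8(im['pixels'])[170:300,200:380,::-1],None,fx=4,fy=4,interpolation=cv2.INTER_CUBIC))
E
```

```text
time: 4.55
position: [0.5545, -0.0129, 0.0873]
tool_rot: [3.105, 0.466, 0.0]
ft_force: [-8.6, -0.4, 26.2]
grip_width: 0.749
grip_force: 13.0
```

View pics/s2.png

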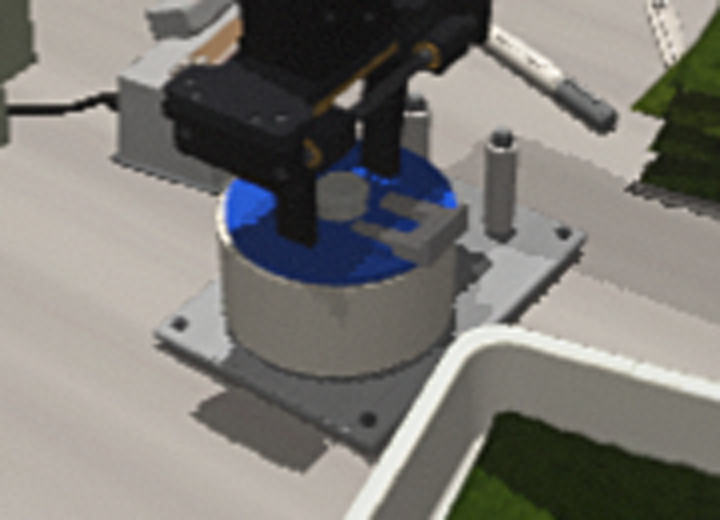

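The scene crop shows the flange sitting flush and concentric on the roll, with the fingers on both sides and the wedge still in place. I'll lift, back off behind the heel and close the fingers.

```bash
python3 -m crank '[[[0,0,-5,0,-0.5],[0,0,-15,0,-0.5],[0,0,-20,0,-0.5],[-30,0,-10,0,1],[-30,0,0,0,1],[-29,0,0,0,1],[0,0,0,0,1],[0,0,0,0,1]]]'
python3 - <<'E'
from h import *
im=cam('wrist');save(im,'w3.png');s=ctrl.get_state();print(s['position'],s['grip_width'],s['ft_force'])
for z in (.084,.086,.090,.096):
  for n in('top','wrist'):
    im=cam(n) if z==.084 else ims[n]
    if z==.084: ims=globals().get('ims',{});ims[n]=im
    p=np.uint8(im['pixels']);hsv=cv2.cvtColor(p,cv2.COLOR_RGB2HSV)
    m=cv2.inRange(hsv,(100,110,40),(130,255,255))
    cnt=max(cv2.findContours(m,0,cv2.CHAIN_APPROX_NONE)[0],key=cv2.contourArea)
    P=plane(im,cv2.convexHull(cnt)[:,0],z)[:,:2];A=np.c_[2*P,np.ones(len(P))];keep=np.ones(len(P),bool)
    for _ in range(6):
        c=np.linalg.lstsq(A[keep],(P[keep]**2).sum(1),rcond=None)[0];r=np.linalg.norm(P-c[:2],axis=1);keep=abs(r-np.median(r))<.0015
    print(z,n,c[:2].round(4),np.sqrt(c[2]+c[:2]@c[:2]).round(4),keep.sum())
E
```

```text
time: 5.32
position: [0.4674, -0.04, 0.1329]
tool_rot: [3.106, 0.463, -0.003]
ft_force: [1.1, 0.6, -0.2]
grip_width: 0.452
grip_force: 0.0
[ 0.46869484 -0.03932625  0.13321741] 0.41116111453233517 [ 0.09304722  0.73850277 -0.41728996]
0.084 top [ 0.553  -0.0144] 0.0611 23
0.084 wrist [ 0.5541 -0.0116] 0.0623 46
0.086 top [ 0.5528 -0.0144] 0.061 23
0.086 wrist [ 0.554  -0.0116] 0.0618 46
0.09 top [ 0.5524 -0.0143] 0.0607 23
0.09 wrist [ 0.5536 -0.0117] 0.0606 46
0.096 top [ 0.5519 -0.0143] 0.0603 23
0.096 wrist [ 0.5531 -0.0119] 0.0588 46
```

View pics/w3.png

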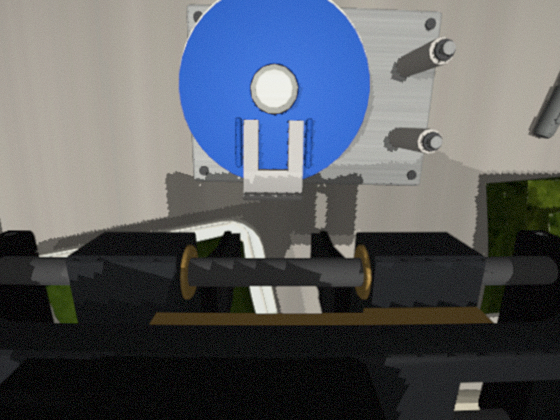

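The wrist view shows the head at (274,89) and the wedge square to it, with the heel's middle at about (273,183). The flange's apparent radius gives a top height of about 0.0855, so it is seated. Next are the heel's position in tool axes and the line from heel to head.

```bash
python3 - <<'E'
from h import *
im=cam('wrist');s=ctrl.get_state();M=R.from_rotvec(s['tool_rot']).as_matrix()
t=lambda uv,z:(M.T@(plane(im,uv,z)-s['position']).T*1e3).T.round(1)
print('head',t([[274,89]],.101),'heel top edges L,R',t([[243,192],[302,192]],.105),'heel front',t([[243,171],[302,171]],.105),'tips',t([[250,120],[296,120]],.09))
print(proj(im,[s['position']]),s['grip_width'],s['position'])
E
```

```text
head [[90.  -1.6 32.5]] heel top edges L,R [[ 27.1 -21.5  28.4]
 [ 27.1  16.3  28.4]] heel front [[ 40.7 -21.2  28.5]
 [ 40.7  16.   28.4]] tips [[ 71.9 -17.4  43.5]
 [ 71.9  12.7  43.4]]
[[276.73745749 249.04871034]] 0.27728753696248165 [ 0.46981959 -0.03843954  0.1334278 ]
```

```bash
python3 -m crank '[[[0,-2,10,0,1],[0,0,15,0,1],[0,0,10,0,1],[0,0,4,0,1],[0,0,0,0,1]]]'
python3 -m crank '[[[4,0,0,0,1],[4,0,0,0,1],[3,0,0,0,1],[0,0,0,0,1]]]'
```

```text
time: 5.93
position: [0.4675, -0.0366, 0.0929]
tool_rot: [-3.105, -0.467, 0.005]
ft_force: [0.0, 0.7, -0.4]
grip_width: 0.009
grip_force: 0.0
time: 6.27
position: [0.4804, -0.0335, 0.0952]
tool_rot: [3.107, 0.467, 0.003]
ft_force: [-0.3, -0.9, 0.7]
grip_width: 0.004
grip_force: 0.0
```

```bash
python3 -m crank '[[[4,0,0,0,1],[4,0,0,0,1],[4,0,0,0,1],[0,0,0,0,1]]]'
python3 -m crank '[[[4,0,0,0,1],[4,0,0,0,1],[2,0,0,0,1],[0,0,0,0,1]]]'
python3 - <<'E'
from h import *
im=cam('wrist');save(im,'w4.png')
E
```

```text
time: 6.6
position: [0.4915, -0.0299, 0.0947]
tool_rot: [-3.107, -0.467, -0.002]
ft_force: [0.2, 0.3, -0.0]
grip_width: 0.003
grip_force: 0.0
time: 6.93
position: [0.4999, -0.0274, 0.0943]
tool_rot: [-3.107, -0.466, 0.002]
ft_force: [-1.2, 0.3, 0.7]
grip_width: 0.005
grip_force: 0.7
```

View pics/w4.png

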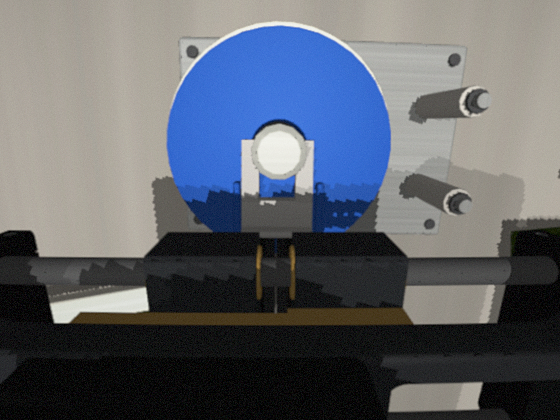

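The wedge slides straight: its arms straddle the neck, with the slot centre at about (278,·) and the head at (279,150). I'll keep pushing.

```bash
python3 -m crank '[[[3,0,0,0,1],[3,0,0,0,1],[0,0,0,0,1]]]'
python3 -m crank '[[[2,0,0,0,1],[2,0,0,0,1],[0,0,0,0,1]]]'
```

```text
time: 7.23
position: [0.5036, -0.0264, 0.0939]
tool_rot: [3.107, 0.465, -0.009]
ft_force: [-6.6, -2.8, 2.2]
grip_width: 0.007
grip_force: 3.2
time: 7.48
position: [0.5054, -0.0259, 0.0935]
tool_rot: [3.106, 0.464, -0.016]
ft_force: [-10.9, -3.2, 6.1]
grip_width: 0.004
grip_force: 5.7
```

```bash
python3 -m crank '[[[2,0,0,0,1],[2,0,0,0,1],[0,0,0,0,1]]]'
python3 -m crank '[[[2,0,0,0,1],[2,0,0,0,1],[0,0,0,0,1],[0,0,0,0,1]]]'
```

```text
time: 7.73
position: [0.5075, -0.0252, 0.0932]
tool_rot: [3.106, 0.464, -0.022]
ft_force: [-14.2, -4.2, 8.2]
grip_width: 0.009
grip_force: 7.8
time: 8.07
position: [0.5093, -0.0247, 0.0929]
tool_rot: [3.106, 0.463, -0.029]
ft_force: [-20.4, -5.5, 13.0]
grip_width: 0.007
grip_force: 10.3
```

```bash
python3 - <<'E'
from h import *
im=cam('wrist');a=np.uint8(im['pixels'])[90:250,160:400,::-1]
im=cam('scene');b=np.uint8(im['pixels'])[180:280,220:370,::-1]
a=cv2.resize(a,(600,400),interpolation=2)[:,:];b=cv2.resize(b,(600,400),interpolation=2)
cv2.imwrite('pics/c5.png',cv2.resize(np.vstack([a,b]),(450,600)))
E
```

```text
(no output)
```

View pics/c5.png

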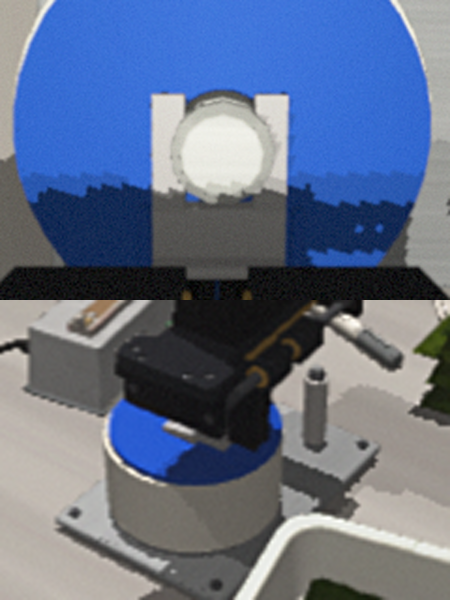

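The wedge's arms are fully under the head, with the tips level with its far rim, so its origin is about 10–11 mm from the axis. That is the jam zone, at about 21 N. I'll give one small extra push, then back straight off.

```bash
python3 -m crank '[[[2,0,0,0,1],[2,0,0,0,1],[0,0,0,0,1],[0,0,0,0,1]]]'
python3 -m crank '[[[-4,0,0,0,1],[-4,0,0,0,1],[-4,0,0,0,1],[-8,0,0,0,1],[-12,0,0,0,1],[-15,0,0,0,1],[0,0,-15,0,1],[0,0,-20,0,1],[0,0,-20,0,1],[0,0,0,0,1]]]'
python3 - <<'E'
from h import *
im=cam('wrist');save(im,'w6.png')
E
```

```text
time: 8.5
position: [0.5107, -0.0243, 0.0927]
tool_rot: [3.105, 0.463, -0.038]
ft_force: [-26.2, -6.1, 16.3]
grip_width: 0.005
grip_force: 13.7
time: 9.33
position: [0.4794, -0.0346, 0.1539]
tool_rot: [3.104, 0.466, 0.013]
ft_force: [0.8, 0.3, 0.6]
grip_width: 0.004
grip_force: 0.0
```

View pics/w6.png

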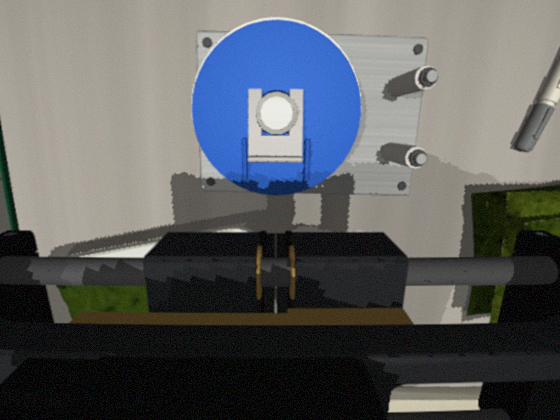

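The wedge stayed put after I let go: tips at row 89, heel edge at about row 160, head at (276,112). One quick number to confirm.

```bash
python3 - <<'E'
from h import *
im=cam('wrist');s=ctrl.get_state();M=R.from_rotvec(s['tool_rot']).as_matrix()
t=lambda uv,z:(M.T@(plane(im,[uv],z)[0]-s['position'])*1e3).round(1)
h=t((276,112),.101);print('tips-head',t((276,89),.09)-h,'heel-head',t((276,157),.105)-h,s['ft_force'])
E
```

```text
tips-head [15.9  0.  11. ] heel-head [-29.8   0.   -4.1] [ 0.42625251 -1.4992334  -0.33066447]
```

The tips are 16 mm past the axis, which puts the wedge's origin about 9 mm from it, as expected for a jam. The gripper is clear, so I'm handing in.

```bash
python3 -c "
from bench import job
print(job.close_job())"
```

```text
the job is handed in; nothing more can be done
None
```

I pressed the cone down flat on the centred roll and drove the wedge in under the spindle's head until it jammed (about 27 N push, stayed put on release); the gripper is clear and the job is handed in, with no verdict returned.

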